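# Close and re-lock one lever valve in a crowded gas manifold

### The arm

A 6-joint arm with a two-finger parallel gripper is mounted at the origin on the work surface. World frame = base frame: x ahead of the robot, y to its left, z up, the work surface at z = 0. Lengths are in m, angles in rad, forces in N, time in s.
With the tool pointing down it reaches from about 0.3 to 0.775 m from the base axis. Payload 14.6 kg.
Tool frame: the origin (TCP) lies between the finger pads; the fingertips stand 14 mm ahead of it and the grasp point (between the pads) lies 5 mm behind it (manip.nose_length is the distance from the TCP to the fingertips, in m); z points along the fingers, y is the line along which they close (so a half turn about z gives the same grasp; the last joint's range is limited). The gripper opens to 94 mm and grips with 3 to 60 N. Pads are 16 mm wide; open, the fingers measure 119 mm over their backs; the gripper's body (75 mm by 177 mm) begins 78 mm behind the grasp point.
Start: joints at [1.275, 0.3, 1.521, -0, 1.321, -0.067], TCP at [0.125, 0.536, 0.219] pointing down, gripper open.
Joint ranges: [-3.03, 3.03], [-0.79, 2.21], [0.23, 2.52], [-1.04, 4.18], [0, 3.07], [-2.55, 2.55]. Speed limits (rad/s): [2.22, 2.22, 2.57, 3.14, 3.14, 3.14].

### API

Orientations are given as a rotation vector (axis times angle).
In Python, from workcell import readout, capture, ticket, manip gives the robot as it stands.
- The arm moves only by the tool step_arm, never from a script. Its argument "increments" is a list of rows, each an object with "fingers": the closure, from 0 (fully open) to 1 (shut); "delta_pos": the shift along the world's x, y, z in m, a list of three; "delta_rot": the turn, a rotation vector about the world's x, y, z in rad, a list of three. In form: [{"fingers": fingers, "delta_pos": [x, y, z], "delta_rot": [wx, wy, wz]}, ...]. A call has 1 to 5 rows; each row is the pose to reach, as a shift and turn from the pose commanded when the call began; what a row does not reach only later rows make up. A row lasts 1/12 s, in which the tool goes at most 41.7 mm and 7.16 degrees, less where a joint would pass 70% of its speed; a pose out of reach is approached as far as the arm can. A call with a gripper value outside its range is refused whole. The fingers move at their own pace and stop on an object; "squeeze" is the grip in N (left out, the last holds). Time passes only in rows, so rows that repeat a pose let the fingers close. It gives the time, the measured TCP pose, the force, the opening and the grip force at its end, in the units of the state.
- readout.state(): the state, without advancing time (a new reading comes with each control period).
- capture(name): name is "scene" or "top"; returns a dict with "pixels" (480x640x3 uint8, blue, green, red), "range_z" (480x640 float32, m along the optical axis (not along the pixel's ray), 0 where there is no reading), "K" (3x3 intrinsics, pixels), "view" (4x4, takes a point from world to camera coordinates). Camera axes: x right, y up, looking along -z (the intrinsics and any distortion apply to the point x, -y, -z); pixel columns grow to the right and rows downward; lengths in m; the calibration is good to about 2 mm. A picture is of the moment at which its call begins.
- ticket.close_job(): hands the job in; it is judged then, once.
The state is a dict: "clock": time; "joint_pos": joint angles; "dq": joint speeds; "effort": joint torques, N m; "position": TCP position; "orientation": TCP orientation; "contact_force": force on the tool from outside, world axes, zero at the start; "ft_torque": the same for the moment, N m; "finger_gap": finger opening in m; "grasp_force": force on a finger pad.
Only numpy, scipy, OpenCV 4.12 (cv2) and the standard library are available. Lean on these libraries where they do the work, as an engineer would, in place of code of your own. Each camera call takes 0.05 s, during which the arm holds its last target. There are 200 camera calls.

### The job

Shut the one valve on the gas manifold that is still open: lift its slip-on guard off and set it down on the bench, turn the lever a quarter turn clockwise until it lies crosswise like the others, then put the guard back over the lever in its new direction, fully seated, and let go. Do not brush against the neighbouring valves, and leave the other things on the bench where they are.

Things in the scene. Friction and masses are not known exactly. Their poses are not given: they have to be found in the camera images.
- manifold: White box fixed to the bench, 90 (x) x 310 (y) x 40 high, yaw varies; origin: centre of underside; x points from front (robot side) to back. Brass outlets reach 75 mm in front of the origin, 20 mm above the bench; a pipe reaches 63 mm behind it. Bench clear from 80 mm in front. On top: five lever valves in a row along y, 54 mm apart, the middle one over the origin.
- valve: The valve to shut, fixed, in one of the row's three inner places: its guard lies along the manifold's x. Origin: on its turning axis at the manifold's top face (40 mm above the bench); axes parallel to the manifold's. Collar 30 diameter, 8 high, stem to 22 mm, then the lever. Neighbours begin 30 mm from this axis in +y and -y: fingers fit beside the lever's flats, not beside the guard in y.
- lever (a joint): Turn of this valve's lever about the vertical axis, rad. 0 = lever along the valve's x (open), 1.57 = along its y (shut); grows clockwise seen from above. Stops at -0.1 and 1.64; starts between -0.08 and 0.08. It stays where it is left (friction torque about 0.07 N m).
- lever_top (a point): Centre of the lever's top face, on the turning axis, 46 mm above the valve's origin; its x runs along the lever and turns with it. The lever is an aluminium bar 48 long, 10 wide, 24 high (22 to 46 mm above the valve's origin).
- guard: Loose grey plastic saddle, about 60 g, 44 long (its x) x 36 wide (y) x 24 high; origin: centre of underside. A slot 16 wide, 16 deep, open below and at both ends, runs along x, and a thin dark rib along the top above it (on all guards). It starts on the lever, slot roof on its top: origin 16 mm below lever_top, x along the lever within 0.12 rad. Either end may lead. Stands on its legs.
- nb1: Neighbouring valve, shut, lever crosswise, its guard fixed on: outer place of the row on the manifold's -y side. Origin and heights as for valve; 36 (x) x 48 (y), reaching 54 mm above its origin. Not to be brushed.
- nb2: As nb1, in one of the three inner places.
- nb3: As nb1, in one of the three inner places.
- nb4: As nb1, outer place on the +y side.
- bottle: Bystander: glass bottle with a screw cap, 72 in diameter, 150 high, standing to the left of the manifold; origin at the centre of its underside.
- tray: Bystander: orange open rack with compartments, 100 x 160 x 50 high, to the right of the manifold; origin at the centre of its underside.
- tipbox: Bystander: white box 85 x 120 x 55 high, to the right, nearer the robot than the tray; origin at the centre of its underside.
There are look-alikes about, which are no part of the job. Leave any pink look-alike of the guard alone.

How it is judged:
By the outcome, as a careful person would: the job done as asked, in the order asked, and still so for the second after the job is handed in, with the robot touching nothing.
It also fails if it takes over 69 s, if anything falls off the work surface, if the arm or the gripper's body presses on something with over 40 N, if the wrist force passes 120 N, or if a joint passes its speed limit or range.

## Working session

There is one attempt and no reset: what is moved stays moved. The work goes in short steps, Python scripts to look and compute and a tool call to move; the robot and the scene stay as the last step left them, time stands still between calls to the robot, and variables do not carry over. Pictures are saved under pics/ and viewed, at most 10 in all, crops included, and the job is handed in when it is done.

Besides the shell and the picture viewer there is one more tool, called after "Call:" by a JSON object that holds its "api" and its "payload", one argument or row to a line. step_arm: Moves the arm, as the interface text tells. Its arguments: {"type":"object","properties":{"increments":{"type":"array"},"squeeze":{"type":"number"}},"required":["increments"]}

```bash
mkdir -p pics; cat > h.py <<'E'
import numpy as np, cv2
from workcell import readout, capture, ticket, manip
def world(c,u,v,d=None):
    z=c['range_z'][int(v),int(u)] if d is None else d
    K=c['K']; p=np.array([(u-K[0,2])*z/K[0,0],-(v-K[1,2])*z/K[1,1],-z,1])
    return (np.linalg.inv(c['view'])@p)[:3]
def cloud(c):
    v,u=np.mgrid[0:480,0:640]; z=c['range_z'];K=c['K']
    p=np.stack([(u-K[0,2])*z/K[0,0],-(v-K[1,2])*z/K[1,1],-z,np.ones_like(z)],-1)
    return (p@np.linalg.inv(c['view']).T)[...,:3]
E
python3 - <<'E'
from h import *
for n in('top','scene'):
    c=capture(n);cv2.imwrite(f'pics/{n}0.png',c['pixels']);print(n,c['K'].tolist(),np.linalg.inv(c['view']).round(3).tolist(),[k for k in c])
    np.savez(f'{n}0.npz',**{k:c[k] for k in('pixels','range_z','K','view')})
print(readout.state(),manip.nose_length)
E
```

```text
top [[621.2208123150389, 0.0, 327.8684970677271], [0.0, 621.2208123150389, 243.58168295661466], [0.0, 0.0, 1.0]] [[-0.021, 0.987, -0.158, 0.357], [-1.0, -0.018, 0.016, 0.013], [0.013, 0.158, 0.987, 1.573], [0.0, 0.0, 0.0, 1.0]] ['pixels', 'range_z', 'K', 'view']
scene [[548.3524643372642, 0.0, 310.7136299019002], [0.0, 548.3524643372642, 239.70820001938517], [0.0, 0.0, 1.0]] [[-0.552, -0.551, 0.626, 1.332], [0.834, -0.348, 0.429, 0.486], [-0.018, 0.759, 0.651, 0.848], [0.0, 0.0, 0.0, 1.0]] ['pixels', 'range_z', 'K', 'view']
{'clock': 0.1, 'joint_pos': array([ 1.27537838e+00,  3.00403821e-01,  1.52153030e+00,  1.45193710e-05,
        1.32069670e+00, -6.65811458e-02]), 'dq': array([-5.09470735e-04, -8.44715042e-04, -2.67747183e-04, -4.07885546e-05,
       -1.49424027e-03,  2.92443016e-04]), 'effort': array([ 5.06848610e-04, -5.32636929e+01, -3.53284371e+01,  7.09029450e-02,
        2.34229368e-02, -1.01724484e-04]), 'position': array([0.1246882 , 0.5354487 , 0.21894471]), 'orientation': array([-3.58654865e-01, -3.12085043e+00,  1.60002209e-03]), 'contact_force': array([ 0.1010446 , -0.64147178,  0.62712481]), 'ft_torque': array([-0.00786243,  0.02426092,  0.02479491]), 'grasp_force': 0.0, 'finger_gap': 0.09402735976164761} 0.014
```

View pics/top0.png

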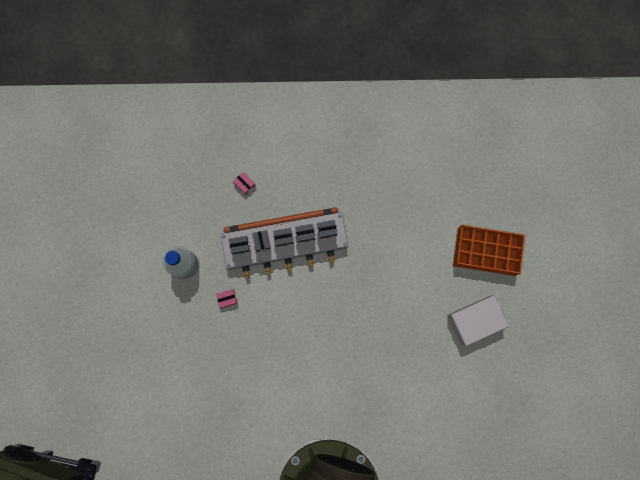

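View pics/scene0.png

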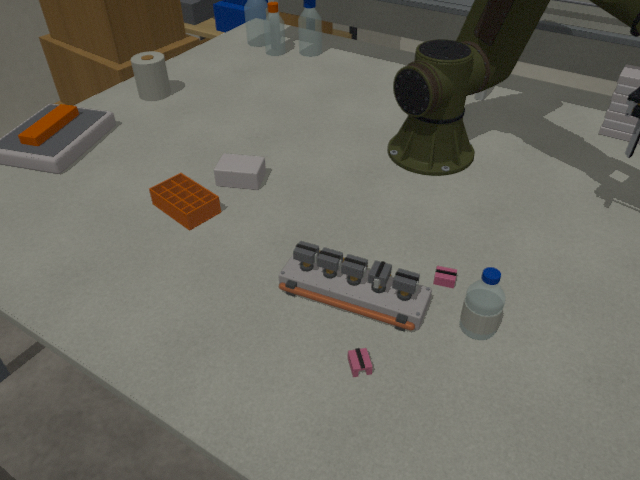

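The images show five guards in a row, at top-view pixels (240,248), (262,241), (284,240), (306,236) and (327,234). Only (262,241) has its rib lengthwise, along manifold x, so it marks the open valve. The two pink blocks at (245,184) and (227,299) are look-alikes. I'll confirm in a crop and measure.

```bash
python3 - <<'E'
from h import *
out=[]
for n,(a,b,w,h) in (('top',(210,170,150,130)),('scene',(270,230,250,150))):
    c=dict(np.load(f'{n}0.npz')); P=cloud(c)
    im=cv2.resize(c['pixels'][b:b+h,a:a+w],None,fx=(5 if n=='top' else 3),fy=(5 if n=='top' else 3),interpolation=cv2.INTER_CUBIC); 
    if n=='top': cv2.imwrite('pics/topc.png',im[:600,:800])
    else: cv2.imwrite('pics/scenec.png',im)
    for lo,hi,name in((.086,.102,'guards'),(.034,.046,'face'),(.018,.03,'pink')):
        roi=np.zeros((480,640),bool); roi[b:b+h,a:a+w]=1
        m=((P[...,2]>lo)&(P[...,2]<hi)&roi).astype(np.uint8)
        k,l,s,ce=cv2.connectedComponentsWithStats(m,connectivity=4)
        for i in range(1,k):
            if s[i,4]<40: continue
            q=P[l==i]; r=cv2.minAreaRect(q[:,:2].astype(np.float32)*1000)
            print(n,name,ce[i].round(1),s[i,4],q.mean(0).round(4),'rect',np.round(r[0],1),np.round(r[1],1),round(r[2],1))
E
```

```text
top guards [326.4 228.3] 271 [ 0.6314 -0.0076  0.095 ] rect [632.3  -7.2] [37.4 47.4] 9.1
top guards [304.4 232.1] 271 [0.623  0.0456 0.0949] rect [623.3  45.6] [37.  47.5] 8.8
top guards [282.5 236.2] 273 [0.6139 0.0986 0.0952] rect [614.1  99.3] [36.4 47. ] 10.0
top guards [260.4 240.3] 271 [0.605  0.152  0.0948] rect [604.7 152. ] [46.6 35.7] 11.2
top guards [238.2 244.4] 276 [0.5959 0.2052 0.095 ] rect [596.8 205.8] [37.5 46.7] 10.2
top face [284.4 241.4] 2629 [0.6103 0.097  0.0404] rect [621.  100.4] [105.2 309.9] 9.6
top pink [242.8 182.4] 206 [0.7678 0.2029 0.025 ] rect [767.7 202.6] [43.8 35.2] 44.6
top pink [304.5 215.2] 92 [0.679  0.0462 0.0261] rect [679.8  45.4] [14.9 58.2] 10.9
top pink [280.8 219.4] 96 [0.6692 0.1065 0.0258] rect [669.3 108.6] [15.4 68.8] 10.0
top pink [259.7 222.9] 62 [0.6612 0.1599 0.0261] rect [660.1 160.8] [14.7 40.2] 8.7
top pink [244.9 226.3] 62 [0.653  0.1972 0.0265] rect [654.4 196.3] [14.8 41.3] 10.3
top pink [330.1 255.4] 60 [ 0.5749 -0.0166  0.0255] rect [575.8 -17.3] [32.6 19.2] 27.4
top pink [308.5 259.7] 40 [0.565  0.038  0.0249] rect [563
[... 735 characters left out ...]
rds [405.9 277.6] 354 [0.6006 0.2084 0.0932] rect [597.4 207.6] [40.  45.7] 10.8
scene guards [483.7 301.6] 378 [0.5827 0.3579 0.0951] rect [572.6 356.8] [50.2 70.5] 15.0
scene face [358.1 288.9] 3125 [0.6308 0.1187 0.0392] rect [622.8 101.9] [105.8 310.2] 9.3
scene face [477.8 323.6] 168 [0.5886 0.3591 0.04  ] rect [583.1 356.3] [31.6 71.1] 6.1
scene pink [445.4 273.3] 271 [0.4762 0.248  0.0234] rect [473.7 247.1] [42.1 43.6] 14.7
scene pink [347.7 304.4] 1367 [0.6674 0.1163 0.0247] rect [667.5 110.5] [ 26.2 307.3] 8.9
scene pink [476.  328.8] 149 [0.5888 0.3584 0.0243] rect [583.3 356.6] [30.7 70.8] 7.4
scene pink [359.4 358.7] 419 [0.7709 0.2045 0.0237] rect [769.1 203.8] [46.1 37.1] 43.9
```

View pics/topc.png

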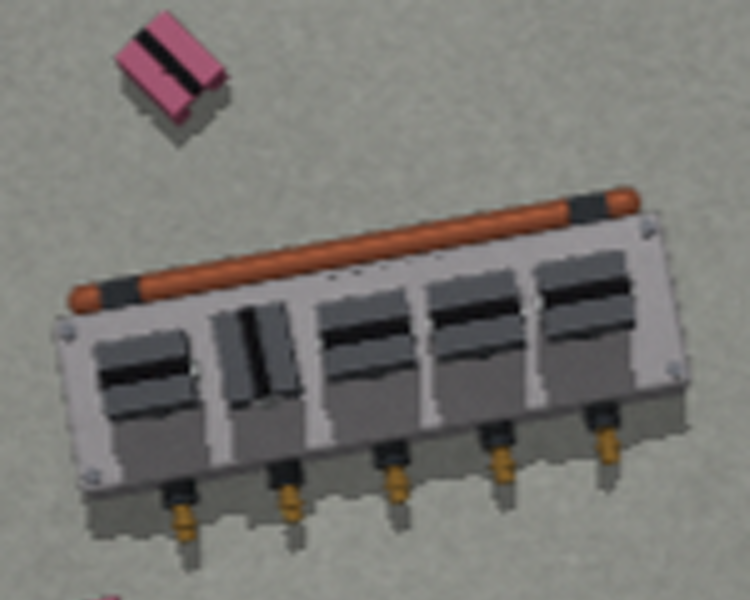

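View pics/scenec.png

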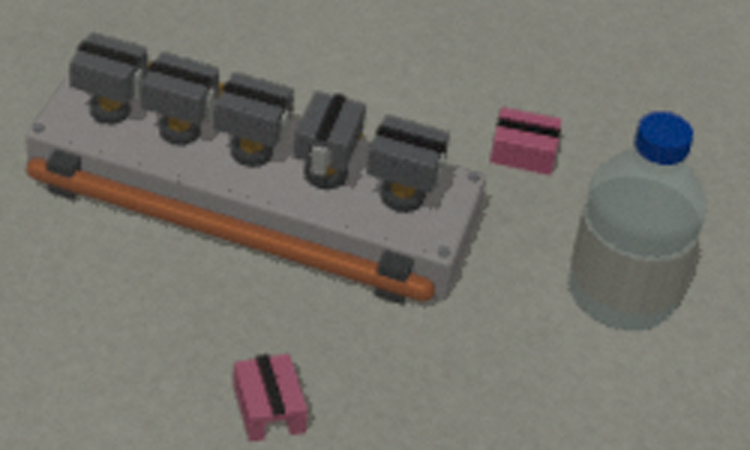

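The crops confirm it. The guard at (262,241) in the top view, crop (257,352), is grey and lengthwise, and in the scene view the bare lever end shows beneath it. The other four are crosswise, and the pink blocks stand on the bench. The valve is at about (0.605, 0.1525), guard yaw about 11°, manifold yaw about 9.5°, and the guard top reads 0.094 as expected. Approaching.

Call:
{"api": "step_arm", "payload": {
  "increments": [
    {"fingers": 0,"delta_pos": [0.03,-0.024,0],"delta_rot": [0,0,-0.1]},
    {"fingers": 0,"delta_pos": [0.06,-0.048,0],"delta_rot": [0,0,-0.2]},
    {"fingers": 0,"delta_pos": [0.09,-0.072,0],"delta_rot": [0,0,-0.3]},
    {"fingers": 0,"delta_pos": [0.12,-0.096,0],"delta_rot": [0,0,-0.4]},
    {"fingers": 0,"delta_pos": [0.15,-0.12,0],"delta_rot": [0,0,-0.5]}
  ],
  "squeeze": 20
}}

```text
clock: 0.52
position: [0.2757, 0.4142, 0.2193]
orientation: [-1.126, -2.933, 0.001]
contact_force: [0.2, 0.3, -0.1]
finger_gap: 0.094
grasp_force: 0.0
```

Call:
{"api": "step_arm", "payload": {
  "increments": [
    {"fingers": 0,"delta_pos": [0.03,-0.024,0],"delta_rot": [0,0,-0.1]},
    {"fingers": 0,"delta_pos": [0.06,-0.048,0],"delta_rot": [0,0,-0.2]},
    {"fingers": 0,"delta_pos": [0.09,-0.072,0],"delta_rot": [0,0,-0.3]},
    {"fingers": 0,"delta_pos": [0.12,-0.096,0],"delta_rot": [0,0,-0.4]},
    {"fingers": 0,"delta_pos": [0.15,-0.12,0],"delta_rot": [0,0,-0.5]}
  ]
}}

```text
clock: 0.93
position: [0.4259, 0.2941, 0.2193]
orientation: [-1.817, -2.562, 0.0]
contact_force: [0.5, 0.5, 0.4]
finger_gap: 0.094
grasp_force: 0.0
```

Call:
{"api": "step_arm", "payload": {
  "increments": [
    {"fingers": 0,"delta_pos": [0.03,-0.024,0],"delta_rot": [0,0,-0.04]},
    {"fingers": 0,"delta_pos": [0.06,-0.048,0],"delta_rot": [0,0,-0.08]},
    {"fingers": 0,"delta_pos": [0.09,-0.072,0],"delta_rot": [0,0,-0.12]},
    {"fingers": 0,"delta_pos": [0.12,-0.096,0],"delta_rot": [0,0,-0.147]},
    {"fingers": 0,"delta_pos": [0.15,-0.12,0],"delta_rot": [0,0,-0.147]}
  ]
}}

```text
clock: 1.35
position: [0.5759, 0.1741, 0.2191]
orientation: [-1.997, -2.425, 0.001]
contact_force: [-0.1, 1.0, 0.1]
finger_gap: 0.094
grasp_force: 0.0
```

Call:
{"api": "step_arm", "payload": {
  "increments": [
    {"fingers": 0,"delta_pos": [0.029,-0.0215,0],"delta_rot": [0,0,0]},
    {"fingers": 0,"delta_pos": [0.029,-0.0215,-0.03],"delta_rot": [0,0,0]},
    {"fingers": 0,"delta_pos": [0.029,-0.0215,-0.065],"delta_rot": [0,0,0]},
    {"fingers": 0,"delta_pos": [0.029,-0.0215,-0.095],"delta_rot": [0,0,0]},
    {"fingers": 0,"delta_pos": [0.029,-0.0215,-0.1165],"delta_rot": [0,0,0]}
  ]
}}

```text
clock: 1.77
position: [0.6026, 0.1537, 0.0995]
orientation: [-1.994, -2.425, 0.004]
contact_force: [-0.1, -0.5, 0.4]
finger_gap: 0.0937
grasp_force: 0.0
```

Call:
{"api": "step_arm", "payload": {
  "increments": [
    {"fingers": 0.2,"delta_pos": [0,0,0],"delta_rot": [0,0,0]},
    {"fingers": 0.4,"delta_pos": [0,0,0],"delta_rot": [0,0,0]},
    {"fingers": 0.6,"delta_pos": [0,0,0],"delta_rot": [0,0,0]},
    {"fingers": 0.6,"delta_pos": [0,0,0],"delta_rot": [0,0,0]},
    {"fingers": 0.6,"delta_pos": [0,0,0],"delta_rot": [0,0,0]}
  ]
}}

```text
clock: 2.18
position: [0.6043, 0.1543, 0.1046]
orientation: [1.994, 2.426, 0.003]
contact_force: [-0.0, 0.2, -0.2]
finger_gap: 0.064
grasp_force: 0.0
```

Call:
{"api": "step_arm", "payload": {
  "increments": [
    {"fingers": 0.6,"delta_pos": [0,0,0],"delta_rot": [0,0,0]},
    {"fingers": 0.6,"delta_pos": [0,0,0],"delta_rot": [0,0,0]},
    {"fingers": 0.6,"delta_pos": [0,0,0],"delta_rot": [0,0,0]},
    {"fingers": 0.6,"delta_pos": [0,0,0],"delta_rot": [0,0,0]},
    {"fingers": 0.6,"delta_pos": [0,0,0],"delta_rot": [0,0,0]}
  ]
}}

```text
clock: 2.6
position: [0.6038, 0.1542, 0.1032]
orientation: [1.994, 2.427, 0.0]
contact_force: [-0.5, -0.6, 3.6]
finger_gap: 0.0434
grasp_force: 20.0
```

Gap is 43.4 mm, so the fingers are on the guard ends and not the 48 mm lever. Lifting.

Call:
{"api": "step_arm", "payload": {
  "increments": [
    {"fingers": 0.6,"delta_pos": [0,0,0.006],"delta_rot": [0,0,0]},
    {"fingers": 0.6,"delta_pos": [0,0,0.014],"delta_rot": [0,0,0]},
    {"fingers": 0.6,"delta_pos": [0,0,0.024],"delta_rot": [0,0,0]},
    {"fingers": 0.6,"delta_pos": [0,0,0.04],"delta_rot": [0,0,0]},
    {"fingers": 0.6,"delta_pos": [0,0,0.06],"delta_rot": [0,0,0]}
  ]
}}

```text
clock: 3.02
position: [0.6034, 0.1541, 0.1636]
orientation: [-1.994, -2.427, 0.001]
contact_force: [0.6, -0.1, -0.2]
finger_gap: 0.0435
grasp_force: 20.0
```

```bash
python3 - <<'E'
from h import *
c=capture('scene');cv2.imwrite('pics/lift.png',cv2.resize(c['pixels'][150:350,270:520],None,fx=3,fy=3))
s=readout.state();print(s['position'],s['finger_gap'],s['grasp_force'],s['contact_force'])
E
```

```text
[0.60495771 0.15442047 0.16869673] 0.043618988426347635 19.999912977218628 [-0.44991159  1.00535652  3.98158363]
```

View pics/lift.png

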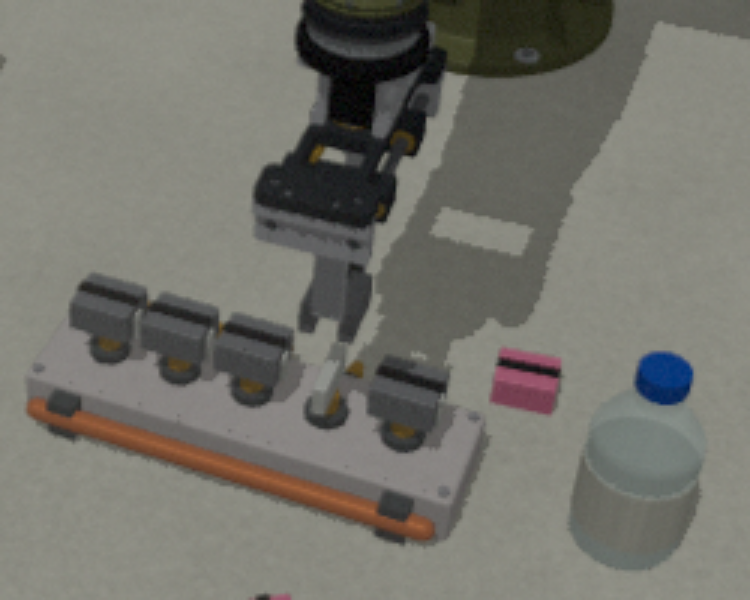

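The guard is off in the fingers at about (340,320). The bare lever shows at (328,385). Carrying it to the clear bench in front of the manifold, with a 90° turn.

Call:
{"api": "step_arm", "payload": {
  "increments": [
    {"fingers": 0.6,"delta_pos": [-0.02,-0.01,0],"delta_rot": [0,0,0.11]},
    {"fingers": 0.6,"delta_pos": [-0.04,-0.02,0],"delta_rot": [0,0,0.22]},
    {"fingers": 0.6,"delta_pos": [-0.06,-0.03,0],"delta_rot": [0,0,0.33]},
    {"fingers": 0.6,"delta_pos": [-0.08,-0.04,0],"delta_rot": [0,0,0.44]},
    {"fingers": 0.6,"delta_pos": [-0.1,-0.05,0],"delta_rot": [0,0,0.55]}
  ]
}}

```text
clock: 3.48
position: [0.5028, 0.1038, 0.1635]
orientation: [1.252, 2.88, 0.001]
contact_force: [1.0, -0.4, -0.1]
finger_gap: 0.0439
grasp_force: 20.0
```

Call:
{"api": "step_arm", "payload": {
  "increments": [
    {"fingers": 0.6,"delta_pos": [-0.015,-0.007,0],"delta_rot": [0,0,0.11]},
    {"fingers": 0.6,"delta_pos": [-0.03,-0.014,0],"delta_rot": [0,0,0.22]},
    {"fingers": 0.6,"delta_pos": [-0.045,-0.021,0],"delta_rot": [0,0,0.33]},
    {"fingers": 0.6,"delta_pos": [-0.06,-0.028,0],"delta_rot": [0,0,0.44]},
    {"fingers": 0.6,"delta_pos": [-0.075,-0.035,0],"delta_rot": [0,0,0.55]}
  ]
}}

```text
clock: 3.9
position: [0.4282, 0.0689, 0.1636]
orientation: [0.423, 3.112, 0.0]
contact_force: [-0.1, 0.2, -1.0]
finger_gap: 0.0437
grasp_force: 20.0
```

Call:
{"api": "step_arm", "payload": {
  "increments": [
    {"fingers": 0.6,"delta_pos": [0,0,-0.02],"delta_rot": [0,0,0.11]},
    {"fingers": 0.6,"delta_pos": [0,0,-0.04],"delta_rot": [0,0,0.22]},
    {"fingers": 0.6,"delta_pos": [0,0,-0.06],"delta_rot": [0,0,0.33]},
    {"fingers": 0.6,"delta_pos": [0,0,-0.08],"delta_rot": [0,0,0.44]},
    {"fingers": 0.6,"delta_pos": [0,0,-0.095],"delta_rot": [0,0,0.47]}
  ]
}}

```text
clock: 4.32
position: [0.4286, 0.0691, 0.0672]
orientation: [-0.315, 3.126, -0.0]
contact_force: [-0.6, -1.1, -1.0]
finger_gap: 0.0437
grasp_force: 20.0
```

Call:
{"api": "step_arm", "payload": {
  "increments": [
    {"fingers": 0.6,"delta_pos": [0,0,-0.01],"delta_rot": [0,0,0]},
    {"fingers": 0.6,"delta_pos": [0,0,-0.02],"delta_rot": [0,0,0]},
    {"fingers": 0.6,"delta_pos": [0,0,-0.025],"delta_rot": [0,0,0]},
    {"fingers": 0.6,"delta_pos": [0,0,-0.028],"delta_rot": [0,0,0]},
    {"fingers": 0.6,"delta_pos": [0,0,-0.028],"delta_rot": [0,0,0]}
  ]
}}

```text
clock: 4.73
position: [0.4288, 0.0692, 0.0399]
orientation: [0.303, -3.127, -0.0]
contact_force: [-0.3, -0.0, 0.2]
finger_gap: 0.0435
grasp_force: 20.0
```

Call:
{"api": "step_arm", "payload": {
  "increments": [
    {"fingers": 0.6,"delta_pos": [0,0,-0.002],"delta_rot": [0,0,0]},
    {"fingers": 0.6,"delta_pos": [0,0,-0.004],"delta_rot": [0,0,0]},
    {"fingers": 0.6,"delta_pos": [0,0,-0.005],"delta_rot": [0,0,0]},
    {"fingers": 0.6,"delta_pos": [0,0,-0.006],"delta_rot": [0,0,0]},
    {"fingers": 0.6,"delta_pos": [0,0,-0.006],"delta_rot": [0,0,0]}
  ]
}}

```text
clock: 5.15
position: [0.4287, 0.0692, 0.0339]
orientation: [0.304, -3.127, -0.0]
contact_force: [-0.0, -0.1, -0.3]
finger_gap: 0.0436
grasp_force: 20.0
```

Call:
{"api": "step_arm", "payload": {
  "increments": [
    {"fingers": 0.6,"delta_pos": [0,0,-0.001],"delta_rot": [0,0,0]},
    {"fingers": 0.6,"delta_pos": [0,0,-0.0015],"delta_rot": [0,0,0]},
    {"fingers": 0.6,"delta_pos": [0,0,-0.0015],"delta_rot": [0,0,0]},
    {"fingers": 0.6,"delta_pos": [0,0,-0.0015],"delta_rot": [0,0,0]}
  ]
}}

```text
clock: 5.48
position: [0.4289, 0.0692, 0.0332]
orientation: [-0.305, 3.126, -0.0]
contact_force: [-6.2, 0.0, 14.2]
finger_gap: 0.0437
grasp_force: 20.0
```

Bench contact. I'll release and lift, then look at the lever from above.

Call:
{"api": "step_arm", "payload": {
  "increments": [
    {"fingers": 0.4,"delta_pos": [0,0,0],"delta_rot": [0,0,0]},
    {"fingers": 0.3,"delta_pos": [0,0,0],"delta_rot": [0,0,0]},
    {"fingers": 0.2,"delta_pos": [0,0,0],"delta_rot": [0,0,0]},
    {"fingers": 0.2,"delta_pos": [0,0,0.02],"delta_rot": [0,0,0]},
    {"fingers": 0.3,"delta_pos": [0,0,0.05],"delta_rot": [0,0,0]}
  ]
}}

```text
clock: 5.9
position: [0.4273, 0.069, 0.0811]
orientation: [0.304, -3.122, -0.0]
contact_force: [0.9, -0.8, 0.1]
finger_gap: 0.0666
grasp_force: 0.0
```

Call:
{"api": "step_arm", "payload": {
  "increments": [
    {"fingers": 0.6,"delta_pos": [0,0,0.03],"delta_rot": [0,0,0]},
    {"fingers": 0.74,"delta_pos": [0,0,0.06],"delta_rot": [0,0,0]},
    {"fingers": 0.74,"delta_pos": [-0.02,-0.02,0.085],"delta_rot": [0,0,0]},
    {"fingers": 0.74,"delta_pos": [-0.04,-0.05,0.085],"delta_rot": [0,0,0]},
    {"fingers": 0.74,"delta_pos": [-0.04,-0.09,0.085],"delta_rot": [0,0,0]}
  ]
}}

```text
clock: 6.32
position: [0.387, -0.0205, 0.1685]
orientation: [-0.309, 3.124, -0.001]
contact_force: [0.6, -0.7, -0.0]
finger_gap: 0.036
grasp_force: 0.0
```

```bash
python3 - <<'E'
from h import *
s=readout.state();print(s['position'],s['finger_gap'],s['contact_force'])
c=capture('top');P=cloud(c)
cv2.imwrite('pics/t2.png',cv2.resize(c['pixels'][200:330,215:375],None,fx=5,fy=5,interpolation=cv2.INTER_CUBIC)[:600,:800])
for n in('top','scene'):
    c=capture(n);P=cloud(c)
    X,Y,Z=P[...,0],P[...,1],P[...,2]
    m=(np.hypot(X-.605,Y-.1525)<.03)&(Z>.074)&(Z<.1); q=P[m]
    if len(q):
        r=cv2.minAreaRect(q[:,:2].astype(np.float32)*1000);print(n,'lever',len(q),q.mean(0),r)
    m=(np.hypot(X-.43,Y-.07)<.06)&(Z>.016)&(Z<.034);q=P[m]
    if len(q):
        r=cv2.minAreaRect(q[:,:2].astype(np.float32)*1000);print(n,'guard',len(q),q.mean(0),r)
E
```

```text
[ 0.38698511 -0.02049903  0.16854292] 0.035989362820207836 [ 0.59880825 -0.71487435 -0.01649368]
top lever 89 [0.6050382  0.15208833 0.08663657] ((606.4423828125, 154.2402801513672), (39.2458381652832, 39.63389205932617), 60.310325622558594)
top guard 243 [0.43339723 0.07041018 0.02495212] ((432.8359069824219, 69.85917663574219), (35.64474868774414, 43.68259811401367), 11.771734237670898)
scene lever 126 [0.6098592  0.15440529 0.08333924] ((604.7088012695312, 152.675537109375), (43.580997467041016, 41.145774841308594), 57.4080924987793)
scene guard 235 [0.43686919 0.0725651  0.02280749] ((435.1629943847656, 72.13700866699219), (41.680721282958984, 44.952178955078125), 12.074009895324707)
```

View pics/t2.png

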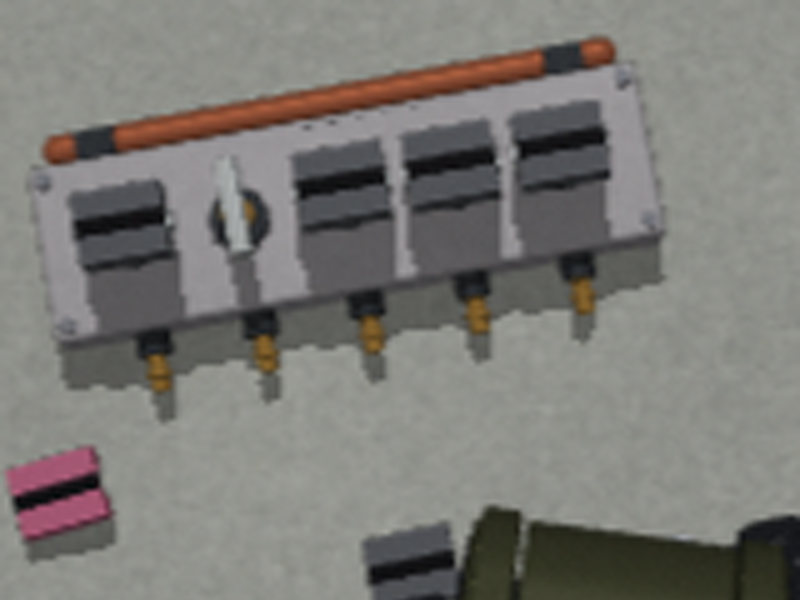

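The picture shows the guard standing on the bench at (410,565) and the bare lever at (233,205), near lengthwise. One more number is needed: the lever's angle.

```bash
python3 - <<'E'
from h import *
for n in('top','scene'):
    c=capture(n);P=cloud(c);X,Y,Z=P[...,0],P[...,1],P[...,2]
    e=np.array([np.cos(.165),np.sin(.165)])
    d=P[...,:2]-[.6055,.1525]; a=d@e; b=d@[-e[1],e[0]]
    m=(abs(a)<.03)&(abs(b)<.013)&(Z>.080)&(Z<.094); q=P[m][:,:2]
    g=c['pixels'][m].mean(1); q2=q
    u=np.linalg.svd(q2-q2.mean(0))[2][0]; r=cv2.minAreaRect((q2*1000).astype(np.float32))
    print(n,len(q),q.mean(0),np.degrees(np.arctan2(u[1],u[0]))%180,r,P[m][:,2].mean(),a[m].min(),a[m].max(),b[m].min(),b[m].max())
E
```

```text
top 80 [0.60574707 0.15206645] 10.624314978243746 ((605.42626953125, 152.20916748046875), (48.23549270629883, 9.76351547241211), 10.576165199279785) 0.08752893283557181 -0.024203294580765634 0.024048702370676498 -0.005460704317626058 0.004752392167396508
scene 101 [0.60797361 0.15462787] 10.618758630334844 ((606.8853149414062, 153.98837280273438), (48.568992614746094, 10.650283813476562), 10.873021125793457) 0.08460722317084966 -0.022725288942049848 0.0258668213169866 -0.004571942440921036 0.006594680133541285
```

Lever: centre about (0.606, 0.153), yaw 10.6°, and size 48×10 as specified. Moving above it.

Call:
{"api": "step_arm", "payload": {
  "increments": [
    {"fingers": 0.74,"delta_pos": [0.022,0.0175,0],"delta_rot": [0,0,-0.012]},
    {"fingers": 0.74,"delta_pos": [0.05,0.04,0],"delta_rot": [0,0,-0.012]},
    {"fingers": 0.74,"delta_pos": [0.08,0.063,0],"delta_rot": [0,0,-0.012]},
    {"fingers": 0.74,"delta_pos": [0.11,0.087,0],"delta_rot": [0,0,-0.012]},
    {"fingers": 0.74,"delta_pos": [0.14,0.111,0],"delta_rot": [0,0,-0.012]}
  ]
}}

```text
clock: 6.98
position: [0.5297, 0.0934, 0.1669]
orientation: [0.289, -3.128, -0.0]
contact_force: [0.8, -0.8, 0.7]
finger_gap: 0.0246
grasp_force: 0.0
```

Call:
{"api": "step_arm", "payload": {
  "increments": [
    {"fingers": 0.74,"delta_pos": [0.03,0.024,0],"delta_rot": [0,0,0]},
    {"fingers": 0.74,"delta_pos": [0.06,0.047,0],"delta_rot": [0,0,0]},
    {"fingers": 0.74,"delta_pos": [0.079,0.0625,-0.01],"delta_rot": [0,0,0]},
    {"fingers": 0.74,"delta_pos": [0.079,0.0625,-0.03],"delta_rot": [0,0,0]},
    {"fingers": 0.74,"delta_pos": [0.079,0.0625,-0.045],"delta_rot": [0,0,0]}
  ]
}}

```text
clock: 7.4
position: [0.6075, 0.1557, 0.1199]
orientation: [0.291, -3.126, 0.0]
contact_force: [0.6, -0.2, -0.6]
finger_gap: 0.0246
grasp_force: 0.0
```

Call:
{"api": "step_arm", "payload": {
  "increments": [
    {"fingers": 0.74,"delta_pos": [0,0,0],"delta_rot": [0,0,0]},
    {"fingers": 0.74,"delta_pos": [0,0,0],"delta_rot": [0,0,0]}
  ]
}}

```text
clock: 7.57
position: [0.6071, 0.154, 0.1217]
orientation: [0.288, -3.126, 0.0]
contact_force: [0.8, -0.3, 0.2]
finger_gap: 0.0248
grasp_force: 0.0
```

Call:
{"api": "step_arm", "payload": {
  "increments": [
    {"fingers": 0.74,"delta_pos": [-0.001,-0.001,0],"delta_rot": [0,0,0]},
    {"fingers": 0.74,"delta_pos": [-0.001,-0.001,-0.013],"delta_rot": [0,0,0]},
    {"fingers": 0.74,"delta_pos": [-0.001,-0.001,-0.026],"delta_rot": [0,0,0]},
    {"fingers": 0.74,"delta_pos": [-0.001,-0.001,-0.036],"delta_rot": [0,0,0]},
    {"fingers": 0.74,"delta_pos": [-0.001,-0.001,-0.041],"delta_rot": [0,0,0]}
  ]
}}

```text
clock: 7.98
position: [0.6059, 0.1515, 0.0792]
orientation: [0.285, -3.126, 0.0]
contact_force: [0.1, 0.1, -0.2]
finger_gap: 0.0244
grasp_force: 0.0
```

Call:
{"api": "step_arm", "payload": {
  "increments": [
    {"fingers": 0.8,"delta_pos": [0,0,0],"delta_rot": [0,0,0]},
    {"fingers": 0.95,"delta_pos": [0,0,0],"delta_rot": [0,0,0]},
    {"fingers": 0.95,"delta_pos": [0,0,0],"delta_rot": [0,0,0]},
    {"fingers": 0.95,"delta_pos": [0,0,0],"delta_rot": [0,0,0]}
  ]
}}

```text
clock: 8.32
position: [0.6067, 0.1525, 0.0817]
orientation: [-0.286, 3.128, 0.002]
contact_force: [-0.9, 6.0, -3.7]
finger_gap: 0.0095
grasp_force: 20.0
```

Lever gripped (9.5 mm gap). Turning clockwise.

Call:
{"api": "step_arm", "payload": {
  "increments": [
    {"fingers": 0.95,"delta_pos": [0,0.0005,0],"delta_rot": [0,0,-0.106]},
    {"fingers": 0.95,"delta_pos": [0,0.0005,0],"delta_rot": [0,0,-0.212]},
    {"fingers": 0.95,"delta_pos": [0,0.0005,0],"delta_rot": [0,0,-0.318]},
    {"fingers": 0.95,"delta_pos": [0,0.0005,0],"delta_rot": [0,0,-0.424]},
    {"fingers": 0.95,"delta_pos": [0,0.0005,0],"delta_rot": [0,0,-0.53]}
  ],
  "squeeze": 30
}}

```text
clock: 8.73
position: [0.6067, 0.1513, 0.0817]
orientation: [-0.552, -3.093, 0.002]
contact_force: [-2.6, -6.0, -1.0]
finger_gap: 0.0099
grasp_force: 30.0
```

Call:
{"api": "step_arm", "payload": {
  "increments": [
    {"fingers": 0.95,"delta_pos": [0,0,0],"delta_rot": [0,0,-0.106]},
    {"fingers": 0.95,"delta_pos": [0,0,0],"delta_rot": [0,0,-0.212]},
    {"fingers": 0.95,"delta_pos": [0,0,0],"delta_rot": [0,0,-0.318]},
    {"fingers": 0.95,"delta_pos": [0,0,0],"delta_rot": [0,0,-0.424]},
    {"fingers": 0.95,"delta_pos": [0,0,0],"delta_rot": [0,0,-0.53]}
  ]
}}

```text
clock: 9.15
position: [0.606, 0.1504, 0.0817]
orientation: [-1.342, -2.839, 0.006]
contact_force: [-9.7, -12.9, 4.9]
finger_gap: 0.0095
grasp_force: 30.0
```

Call:
{"api": "step_arm", "payload": {
  "increments": [
    {"fingers": 0.95,"delta_pos": [0,0,0],"delta_rot": [0,0,-0.106]},
    {"fingers": 0.95,"delta_pos": [0,0,0],"delta_rot": [0,0,-0.212]},
    {"fingers": 0.95,"delta_pos": [0,0,0],"delta_rot": [0,0,-0.318]},
    {"fingers": 0.95,"delta_pos": [0,0,0],"delta_rot": [0,0,-0.424]},
    {"fingers": 0.95,"delta_pos": [0,0,0],"delta_rot": [0,0,-0.53]}
  ]
}}

```text
clock: 9.57
position: [0.6049, 0.1499, 0.0816]
orientation: [-2.039, -2.388, 0.011]
contact_force: [-18.6, -16.6, 9.8]
finger_gap: 0.0097
grasp_force: 30.0
```

Call:
{"api": "step_arm", "payload": {
  "increments": [
    {"fingers": 0.95,"delta_pos": [0,0,0],"delta_rot": [0,0,0]},
    {"fingers": 0.95,"delta_pos": [0,0,0],"delta_rot": [0,0,0]},
    {"fingers": 0.95,"delta_pos": [0,0,0],"delta_rot": [0,0,0]}
  ]
}}

```text
clock: 9.82
position: [0.6049, 0.1499, 0.0816]
orientation: [-2.033, -2.393, 0.011]
contact_force: [-18.8, -15.6, 9.4]
finger_gap: 0.0094
grasp_force: 30.0
```

Call:
{"api": "step_arm", "payload": {
  "increments": [
    {"fingers": 0.8,"delta_pos": [-0.001,0.001,0],"delta_rot": [0,0,0]},
    {"fingers": 0.7,"delta_pos": [-0.001,0.001,0],"delta_rot": [0,0,0]},
    {"fingers": 0.6,"delta_pos": [-0.001,0.001,0],"delta_rot": [0,0,0]},
    {"fingers": 0.5,"delta_pos": [-0.001,0.001,0.02],"delta_rot": [0,0,0]},
    {"fingers": 0.4,"delta_pos": [-0.001,0.001,0.05],"delta_rot": [0,0,0]}
  ],
  "squeeze": 20
}}

```text
clock: 10.23
position: [0.6047, 0.1531, 0.1296]
orientation: [-2.031, -2.393, 0.005]
contact_force: [0.2, 0.2, -0.4]
finger_gap: 0.0399
grasp_force: 0.0
```

Call:
{"api": "step_arm", "payload": {
  "increments": [
    {"fingers": 0.25,"delta_pos": [-0.03,-0.013,0.01],"delta_rot": [0,0,0]},
    {"fingers": 0.25,"delta_pos": [-0.065,-0.03,0.02],"delta_rot": [0,0,0]},
    {"fingers": 0.25,"delta_pos": [-0.1,-0.05,0.02],"delta_rot": [0,0,0]},
    {"fingers": 0.25,"delta_pos": [-0.135,-0.065,0.02],"delta_rot": [0,0,0]},
    {"fingers": 0.25,"delta_pos": [-0.172,-0.081,0.02],"delta_rot": [0,0,0]}
  ]
}}

```text
clock: 10.65
position: [0.4324, 0.0717, 0.1517]
orientation: [2.032, 2.394, 0.002]
contact_force: [0.7, -0.3, 1.0]
finger_gap: 0.0695
grasp_force: 0.0
```

```bash
cat > lev.py <<'E'
from h import *
s=readout.state();print(s['position'],s['orientation'],s['finger_gap'],s['contact_force'],s['clock'])
for n in('top','scene'):
    c=capture(n);P=cloud(c);Z=P[...,2]
    e=np.array([np.cos(.165),np.sin(.165)])
    d=P[...,:2]-[.6055,.1525]; a=d@e; b=d@[-e[1],e[0]]
    m=(abs(a)<.02)&(abs(b)<.0275)&(Z>.080)&(Z<.1); q=P[m][:,:2]
    if len(q)>20:
        r=cv2.minAreaRect((q*1000).astype(np.float32)); u=np.linalg.svd(q-q.mean(0))[2][0]
        print(n,len(q),q.mean(0),np.degrees(np.arctan2(u[1],u[0]))%180-90,r,P[m][:,2].mean(),a[m].min(),a[m].max(),b[m].min(),b[m].max())
    m=(np.hypot(P[...,0]-.432,P[...,1]-.07)<.05)&(Z>.019)&(Z<.032);q=P[m][:,:2]
    if len(q)>100: print('guard',len(q),q.mean(0),cv2.minAreaRect((q*1000).astype(np.float32)))
E
python3 lev.py
```

```text
[0.43243859 0.07169592 0.15172031] [2.03237759e+00 2.39432339e+00 1.68327104e-03] 0.0694653446541381 [ 0.69663084 -0.31433182  1.00209007] 10.65
top 86 [0.60533966 0.15238884] 9.416864102265606 ((605.69677734375, 152.62681579589844), (11.037537574768066, 47.12251663208008), 9.272977828979492) 0.08660564628109758 -0.005297138988363114 0.005797070951303927 -0.02347765909587336 0.023658691523783987
scene 122 [0.6074507  0.15516944] 7.9211215410898745 ((605.9362182617188, 153.8698272705078), (14.652637481689453, 47.94905471801758), 8.986820220947266) 0.08426706236489825 -0.006646800164538907 0.008176737072759168 -0.022697177972236915 0.025193594597904805
guard 215 [0.43539129 0.07263912] ((433.0041809082031, 71.04719543457031), (42.459022521972656, 45.48231887817383), 11.219478607177734)
```

The lever now lies crosswise at 9.4° against the row's 9.46°. Picking the guard up across its flanks.

Call:
{"api": "step_arm", "payload": {
  "increments": [
    {"fingers": 0.25,"delta_pos": [0,-0.0015,-0.03],"delta_rot": [0,0,0.037]},
    {"fingers": 0.25,"delta_pos": [0,-0.0015,-0.06],"delta_rot": [0,0,0.037]},
    {"fingers": 0.25,"delta_pos": [0,-0.0015,-0.09],"delta_rot": [0,0,0.037]},
    {"fingers": 0.25,"delta_pos": [0,-0.0015,-0.11],"delta_rot": [0,0,0.037]},
    {"fingers": 0.25,"delta_pos": [0,-0.0015,-0.11],"delta_rot": [0,0,0.037]}
  ]
}}

```text
clock: 11.17
position: [0.4326, 0.0707, 0.0385]
orientation: [-1.986, -2.43, 0.005]
contact_force: [-0.6, -0.1, -1.4]
finger_gap: 0.0705
grasp_force: 0.0
```

Call:
{"api": "step_arm", "payload": {
  "increments": [
    {"fingers": 0.25,"delta_pos": [0,0,-0.01],"delta_rot": [0,0,0]},
    {"fingers": 0.25,"delta_pos": [0,0,-0.02],"delta_rot": [0,0,0]},
    {"fingers": 0.25,"delta_pos": [0,0,-0.022],"delta_rot": [0,0,0]},
    {"fingers": 0.25,"delta_pos": [0,0,-0.022],"delta_rot": [0,0,0]}
  ]
}}

```text
clock: 11.5
position: [0.4339, 0.0707, 0.0195]
orientation: [1.988, 2.432, 0.0]
contact_force: [-0.6, -0.1, 0.4]
finger_gap: 0.0707
grasp_force: 0.0
```

Call:
{"api": "step_arm", "payload": {
  "increments": [
    {"fingers": 0.4,"delta_pos": [0,0,0],"delta_rot": [0,0,0]},
    {"fingers": 0.55,"delta_pos": [0,0,0],"delta_rot": [0,0,0]},
    {"fingers": 0.7,"delta_pos": [0,0,0],"delta_rot": [0,0,0]},
    {"fingers": 0.7,"delta_pos": [0,0,0],"delta_rot": [0,0,0]},
    {"fingers": 0.7,"delta_pos": [0,0,0],"delta_rot": [0,0,0]}
  ],
  "squeeze": 12
}}

```text
clock: 11.92
position: [0.4339, 0.0707, 0.0197]
orientation: [1.988, 2.432, 0.0]
contact_force: [-0.6, 0.4, 0.0]
finger_gap: 0.0408
grasp_force: 0.2
```

Call:
{"api": "step_arm", "payload": {
  "increments": [
    {"fingers": 0.7,"delta_pos": [0,0,0],"delta_rot": [0,0,0]},
    {"fingers": 0.7,"delta_pos": [0,0,0],"delta_rot": [0,0,0]},
    {"fingers": 0.7,"delta_pos": [0,0,0],"delta_rot": [0,0,0]}
  ]
}}

```text
clock: 12.17
position: [0.4338, 0.0707, 0.0196]
orientation: [1.989, 2.432, 0.0]
contact_force: [-1.7, -0.7, 3.3]
finger_gap: 0.0362
grasp_force: 12.0
```

Call:
{"api": "step_arm", "payload": {
  "increments": [
    {"fingers": 0.7,"delta_pos": [0,0,0.03],"delta_rot": [0,0,0]},
    {"fingers": 0.7,"delta_pos": [0,0,0.06],"delta_rot": [0,0,0]},
    {"fingers": 0.7,"delta_pos": [0,0,0.09],"delta_rot": [0,0,0]},
    {"fingers": 0.7,"delta_pos": [0,0,0.125],"delta_rot": [0,0,0]},
    {"fingers": 0.7,"delta_pos": [0,0,0.125],"delta_rot": [0,0,0]}
  ]
}}

```text
clock: 12.58
position: [0.4361, 0.0709, 0.15]
orientation: [1.984, 2.427, 0.009]
contact_force: [0.5, 0.1, -0.4]
finger_gap: 0.0359
grasp_force: 12.0
```

```bash
python3 - <<'E'
from h import *
s=readout.state();print(s['position'],s['orientation'],s['finger_gap'],s['grasp_force'],s['contact_force'])
c=capture('scene');cv2.imwrite('pics/held.png',cv2.resize(c['pixels'][160:320,290:490],None,fx=4,fy=3.75,interpolation=cv2.INTER_CUBIC))
P=cloud(c);X,Y,Z=P[...,0],P[...,1],P[...,2]
b,g,r=[c['pixels'][...,i].astype(int) for i in range(3)]
m=(abs(X-.435)<.05)&(abs(Y-.071)<.05)&(Z>.11)&(Z<.16)
q=P[m];print(m.sum(),q.min(0),q.max(0))
e=np.array([np.cos(.196),np.sin(.196)]);f=np.array([-e[1],e[0]])
t=(q[:,2]>.138)&(q[:,2]<.152);w=(q[t][:,:2]-s['position'][:2]);print((w@f).min(),(w@f).max())
E
```

```text
[0.43605788 0.07088413 0.15002122] [1.98445276 2.42742732 0.00928588] 0.03591048967599718 11.999947875738144 [ 0.54029099  0.06746608 -0.37870199]
310 [0.40769273 0.04797174 0.12831009] [0.47204867 0.09619616 0.1598969 ]
-0.021204081309218012 0.023044155131543037
```

View pics/held.png

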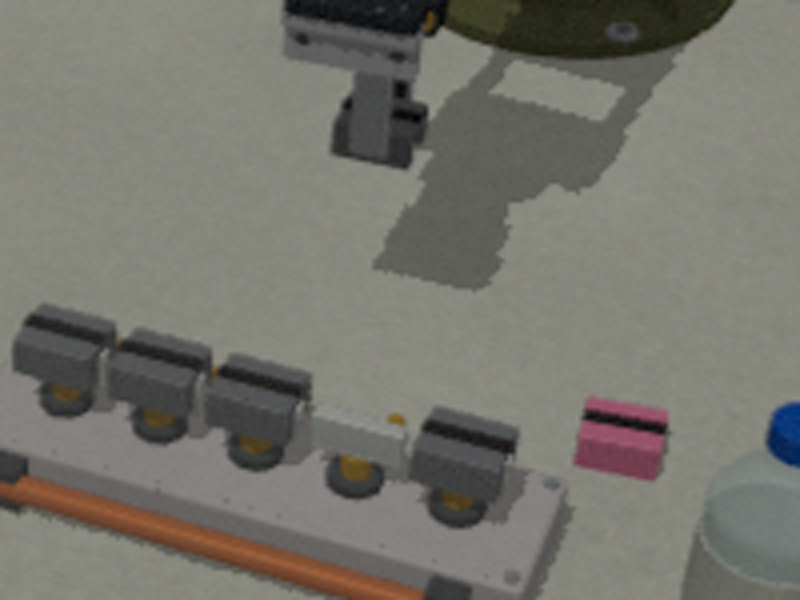

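The guard is held level at (375,130), and the lever is crosswise at (358,430). Carrying it back over.

Call:
{"api": "step_arm", "payload": {
  "increments": [
    {"fingers": 0.7,"delta_pos": [0.035,0.017,0],"delta_rot": [0,0,-0.036]},
    {"fingers": 0.7,"delta_pos": [0.07,0.034,0],"delta_rot": [0,0,-0.036]},
    {"fingers": 0.7,"delta_pos": [0.105,0.051,0],"delta_rot": [0,0,-0.036]},
    {"fingers": 0.7,"delta_pos": [0.14,0.068,0],"delta_rot": [0,0,-0.036]},
    {"fingers": 0.7,"delta_pos": [0.17,0.082,0],"delta_rot": [0,0,-0.036]}
  ]
}}

```text
clock: 13.05
position: [0.605, 0.1537, 0.1424]
orientation: [-2.031, -2.395, 0.002]
contact_force: [-0.4, -0.6, -0.2]
finger_gap: 0.0357
grasp_force: 12.0
```

Call:
{"api": "step_arm", "payload": {
  "increments": [
    {"fingers": 0.7,"delta_pos": [0,0,-0.01],"delta_rot": [0,0,0]},
    {"fingers": 0.7,"delta_pos": [0,0,-0.02],"delta_rot": [0,0,0]},
    {"fingers": 0.7,"delta_pos": [0,0,-0.02],"delta_rot": [0,0,0]},
    {"fingers": 0.7,"delta_pos": [0,0,-0.02],"delta_rot": [0,0,0]}
  ]
}}

```text
clock: 13.38
position: [0.6024, 0.1521, 0.1231]
orientation: [-2.031, -2.394, 0.004]
contact_force: [0.1, 0.1, -0.6]
finger_gap: 0.0357
grasp_force: 12.0
```

```bash
python3 - <<'E'
from h import *
s=readout.state();print(s['position'],s['orientation'],s['finger_gap'],s['contact_force'])
c=capture('scene');cv2.imwrite('pics/above.png',cv2.resize(c['pixels'][190:320,290:490],None,fx=4,fy=4,interpolation=cv2.INTER_CUBIC))
E
```

```text
[0.60241623 0.15208661 0.12309917] [-2.03129003 -2.39423474  0.00351659] 0.035670508077347035 [ 0.1148724   0.13187372 -0.64106437]
```

View pics/above.png

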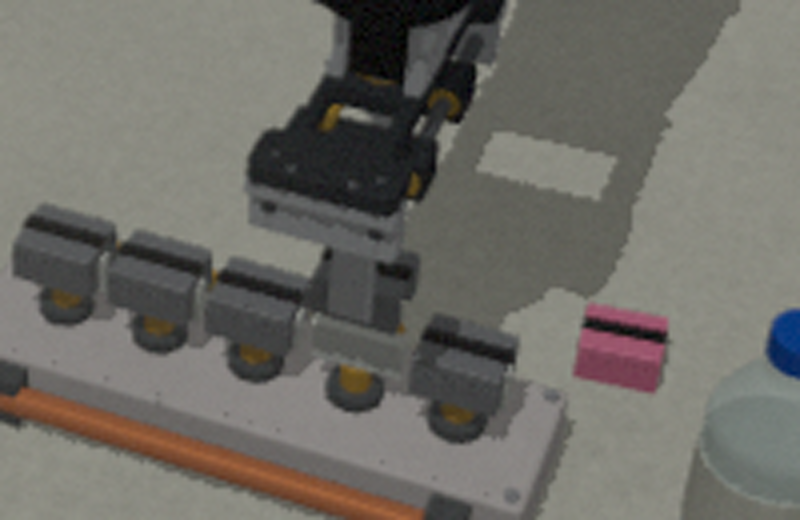

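The guard hangs parallel to the lever, between the neighbours. I'll correct x by 2.8 mm and lower it.

Call:
{"api": "step_arm", "payload": {
  "increments": [
    {"fingers": 0.7,"delta_pos": [0.0028,0.0006,0],"delta_rot": [0,0,0]},
    {"fingers": 0.7,"delta_pos": [0.0028,0.0006,0],"delta_rot": [0,0,0]},
    {"fingers": 0.7,"delta_pos": [0.0028,0.0006,-0.005],"delta_rot": [0,0,0]},
    {"fingers": 0.7,"delta_pos": [0.0028,0.0006,-0.01],"delta_rot": [0,0,0]},
    {"fingers": 0.7,"delta_pos": [0.0028,0.0006,-0.014],"delta_rot": [0,0,0]}
  ]
}}

```text
clock: 13.85
position: [0.6063, 0.1532, 0.1098]
orientation: [-2.032, -2.396, 0.0]
contact_force: [0.1, 0.2, -1.7]
finger_gap: 0.0358
grasp_force: 12.0
```

Call:
{"api": "step_arm", "payload": {
  "increments": [
    {"fingers": 0.7,"delta_pos": [0,0,0],"delta_rot": [0,0,0]}
  ]
}}

```text
clock: 13.93
position: [0.606, 0.1531, 0.1092]
orientation: [-2.031, -2.395, 0.002]
contact_force: [0.5, 0.3, -0.3]
finger_gap: 0.0363
grasp_force: 12.0
```

Within about 1 mm of the lever centre. Lowering in small steps and watching the force.

Call:
{"api": "step_arm", "payload": {
  "increments": [
    {"fingers": 0.7,"delta_pos": [-0.0005,-0.0003,-0.003],"delta_rot": [0,0,0]},
    {"fingers": 0.7,"delta_pos": [-0.0005,-0.0003,-0.006],"delta_rot": [0,0,0]},
    {"fingers": 0.7,"delta_pos": [-0.0005,-0.0003,-0.008],"delta_rot": [0,0,0]},
    {"fingers": 0.7,"delta_pos": [-0.0005,-0.0003,-0.008],"delta_rot": [0,0,0]}
  ]
}}

```text
clock: 14.27
position: [0.6058, 0.1529, 0.1019]
orientation: [-2.032, -2.396, 0.001]
contact_force: [1.3, -0.3, -0.8]
finger_gap: 0.036
grasp_force: 12.0
```

Call:
{"api": "step_arm", "payload": {
  "increments": [
    {"fingers": 0.7,"delta_pos": [0,0,-0.003],"delta_rot": [0,0,0]},
    {"fingers": 0.7,"delta_pos": [0,0,-0.006],"delta_rot": [0,0,0]},
    {"fingers": 0.7,"delta_pos": [0,0,-0.009],"delta_rot": [0,0,0]},
    {"fingers": 0.7,"delta_pos": [0,0,-0.0105],"delta_rot": [0,0,0]},
    {"fingers": 0.7,"delta_pos": [0,0,-0.0105],"delta_rot": [0,0,0]}
  ]
}}

```text
clock: 14.68
position: [0.6059, 0.1529, 0.0914]
orientation: [-2.032, -2.396, 0.001]
contact_force: [0.3, 0.1, -0.2]
finger_gap: 0.0357
grasp_force: 12.0
```

Call:
{"api": "step_arm", "payload": {
  "increments": [
    {"fingers": 0.7,"delta_pos": [0,0,-0.001],"delta_rot": [0,0,0]},
    {"fingers": 0.7,"delta_pos": [0,0,-0.002],"delta_rot": [0,0,0]},
    {"fingers": 0.7,"delta_pos": [0,0,-0.0025],"delta_rot": [0,0,0]},
    {"fingers": 0.7,"delta_pos": [0,0,-0.0025],"delta_rot": [0,0,0]}
  ]
}}

```text
clock: 15.02
position: [0.6061, 0.153, 0.0896]
orientation: [2.032, 2.396, 0.0]
contact_force: [0.7, -0.2, 0.8]
finger_gap: 0.0362
grasp_force: 12.0
```

Call:
{"api": "step_arm", "payload": {
  "increments": [
    {"fingers": 0.7,"delta_pos": [0,0,-0.0005],"delta_rot": [0,0,0]},
    {"fingers": 0.7,"delta_pos": [0,0,-0.001],"delta_rot": [0,0,0]},
    {"fingers": 0.7,"delta_pos": [0,0,-0.001],"delta_rot": [0,0,0]},
    {"fingers": 0.7,"delta_pos": [0,0,-0.001],"delta_rot": [0,0,0]}
  ]
}}

```text
clock: 15.35
position: [0.6062, 0.153, 0.0896]
orientation: [2.032, 2.396, 0.001]
contact_force: [-5.0, -0.7, 10.1]
finger_gap: 0.0361
grasp_force: 12.0
```

Seated: 10 N upward at the predicted height. Releasing and backing away.

Call:
{"api": "step_arm", "payload": {
  "increments": [
    {"fingers": 0.55,"delta_pos": [0,0,0],"delta_rot": [0,0,0]},
    {"fingers": 0.4,"delta_pos": [0,0,0],"delta_rot": [0,0,0]},
    {"fingers": 0.3,"delta_pos": [0,0,0],"delta_rot": [0,0,0]},
    {"fingers": 0.3,"delta_pos": [0,0,0.002],"delta_rot": [0,0,0]},
    {"fingers": 0.3,"delta_pos": [0,0,0.025],"delta_rot": [0,0,0]}
  ]
}}

```text
clock: 15.77
position: [0.6043, 0.1526, 0.1099]
orientation: [-2.029, -2.393, 0.008]
contact_force: [0.3, 0.7, 0.0]
finger_gap: 0.0642
grasp_force: 0.0
```

Call:
{"api": "step_arm", "payload": {
  "increments": [
    {"fingers": 0.3,"delta_pos": [0,0,0.03],"delta_rot": [0,0,0]},
    {"fingers": 0.3,"delta_pos": [0,0,0.06],"delta_rot": [0,0,0]},
    {"fingers": 0.3,"delta_pos": [-0.035,0,0.07],"delta_rot": [0,0,0]},
    {"fingers": 0.3,"delta_pos": [-0.07,-0.01,0.07],"delta_rot": [0,0,0]},
    {"fingers": 0.3,"delta_pos": [-0.105,-0.02,0.07],"delta_rot": [0,0,0]}
  ]
}}

```text
clock: 16.18
position: [0.4998, 0.1329, 0.1838]
orientation: [2.031, 2.396, 0.002]
contact_force: [0.1, -0.1, 0.5]
finger_gap: 0.0659
grasp_force: 0.0
```

Call:
{"api": "step_arm", "payload": {
  "increments": [
    {"fingers": 0.3,"delta_pos": [-0.03,-0.01,0],"delta_rot": [0,0,0]},
    {"fingers": 0.3,"delta_pos": [-0.06,-0.02,0],"delta_rot": [0,0,0]},
    {"fingers": 0.3,"delta_pos": [-0.09,-0.03,0],"delta_rot": [0,0,0]},
    {"fingers": 0.3,"delta_pos": [-0.1,-0.04,0],"delta_rot": [0,0,0]},
    {"fingers": 0.3,"delta_pos": [-0.1,-0.04,0],"delta_rot": [0,0,0]}
  ]
}}

```text
clock: 16.6
position: [0.3996, 0.0921, 0.1839]
orientation: [2.032, 2.395, 0.001]
contact_force: [-0.7, -0.0, 0.8]
finger_gap: 0.0658
grasp_force: 0.0
```

```bash
python3 lev.py; python3 - <<'E'
from h import *
c=capture('scene');cv2.imwrite('pics/end.png',cv2.resize(c['pixels'][220:350,270:470],None,fx=4,fy=4,interpolation=cv2.INTER_CUBIC))
E
```

```text
[0.39956585 0.09211221 0.1839228 ] [2.03204638e+00 2.39507643e+00 7.11460128e-04] 0.06579050116037657 [-0.69706552 -0.04084283  0.78255026] 16.6
top 263 [0.6063289  0.15197275] 6.941683531925122 ((606.9736328125, 152.6458740234375), (36.349056243896484, 47.3358039855957), 10.126229286193848) 0.0941953955351992 -0.0169226234521846 0.01983030985322992 -0.023761117263209452 0.023536460353902174
scene 321 [0.6095926 0.1561835] 13.581649442008356 ((606.8186645507812, 154.75067138671875), (36.661441802978516, 45.581695556640625), 9.347541809082031) 0.09214315826578283 -0.016675212405934423 0.01999128369650113 -0.02078835507322826 0.024799101615962185
```

View pics/end.png

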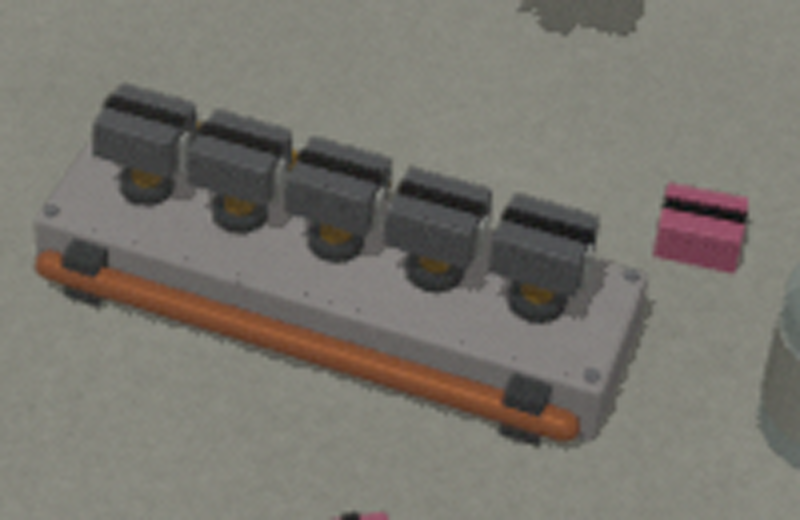

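The guard at (440,215) sits level with its neighbours, with its top at 0.094 and its rib crosswise like the others. Everything else is undisturbed, so I'm handing it in.

```bash
python3 -c "
from h import *
print(ticket.close_job())"
```

```text
the job is handed in; nothing more can be done
None
```

The open valve is shut: its lever lies crosswise at 9.4° (row 9.5°), the guard is back over it fully seated and let go, and the job was handed in at about 17 s of the 69 s allowed.

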